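# Raise the packet hanger on a snack-shop counter until its button clicks

## Robot

A 6-joint arm with a two-finger parallel gripper is mounted at the origin on the work surface. World frame = base frame: x ahead of the robot, y to its left, z up, the work surface at z = 0. Lengths are in m, angles in degrees, forces in N, time in s.
With the tool pointing down it reaches from about 0.325 to 0.775 m from the base axis. Payload 9.3 kg.
Tool frame: the origin (TCP) lies on the centre line of the jaws, within the pads' length; the fingertips stand 19 mm ahead of it and the grasp point (between the pads) is the TCP; z points along the fingers, y is the line along which they close (so a half turn about z gives the same grasp; the last joint's range is limited). The gripper opens to 85 mm and grips with 20 to 120 N. Pads are 22 mm wide; open, the fingers measure 114 mm over their backs; the gripper's body (76 mm by 85 mm) begins 54 mm behind the grasp point. The pads swing forward as they close: fully open they stand 13 mm farther back than shut.
Start: joints at [68.377, 14.817, 1.232, 76.415, 0, 81.257], TCP at [0.123, 0.536, 0.25] pointing down, gripper open.
Joint ranges: [-174.27, 174.27], [-52.1, 104.24], [-59.71, 78.15], [-110.17, 111.67], [-87.03, 83.33], [-180, 180]. Speed limits (degrees/s): [127.2, 127.2, 159.86, 180, 180, 180].

## Interface

Orientations are given as [roll, pitch, yaw] about the fixed x, y, z axes, in that order (R = Rz(yaw) Ry(pitch) Rx(roll)).
In Python, from bench import manip, snapshot, get_calibration gives the robot as it stands.
- The arm moves only by the tool drive_tool, never from a script. Its argument "increments" is a list of rows, each a list of 7 numbers: the shift along the world's x, y, z in mm, then the turn, a rotation vector about the world's x, y, z in degrees, then the opening, from -1 (shut) to 1 (fully open), so that 0 is half open. In form: [[dx, dy, dz, wx, wy, wz, fingers], ...]. A call has exactly 10 rows; each row is the pose to reach, as a shift and turn from the pose commanded when the call began; what a row does not reach only later rows make up. A row lasts 1/8 s, in which the tool goes at most 62.5 mm and 10.7 degrees, less where a joint would pass 70% of its speed; a pose out of reach is approached as far as the arm can. A call with a gripper value outside its range is refused whole. The fingers move at their own pace and stop on an object; the grip force is fixed at half the most. Time passes only in rows, so rows that repeat a pose let the fingers close, or fill a call up. It gives the time, the measured TCP pose, the force, the opening and the grip force at its end, in the units of the state.
- manip.get_state(): the state, without advancing time (a new reading comes with each control period).
- snapshot(name): name is "scene" or "top" or "wrist"; returns (picture, depth): 400x640x3 uint8, red, green, blue; 400x640 float32, m along the optical axis (not along the pixel's ray), 0 where there is no reading.
- get_calibration(name): a dict with "intrinsics" (3x3 intrinsics, pixels), "k1" (the pictures are not rectified: a ray, as slopes to the right and down, at radius r is drawn at 1 + k1 r^2 times it, then the intrinsics apply), "world_to_cam" (4x4, takes a point from world to camera coordinates). Camera axes: x right, y up, looking along -z (the intrinsics and any distortion apply to the point x, -y, -z); pixel columns grow to the right and rows downward; lengths in m; the calibration is good to about 2 mm. A picture is of the moment at which its call begins: read the wrist's pose just before it. get_calibration takes no time and is no camera call; for the wrist camera it gives the pose at the moment of the call.
- manip.finish_job(): hands the job in; it is judged then, once.
The state is a dict: "time": time; "qpos": joint angles; "joint_velocities": joint speeds; "effort": joint torques, N m; "tcp_pos": TCP position; "tcp_rot": TCP orientation; "force": force on the tool from outside, world axes, zero at the start; "ft_torque": the same for the moment, N m; "width": finger opening in m; "gripper_force": force on a finger pad.
Only numpy, scipy, OpenCV 4.12 (cv2) and the standard library are available. Lean on these libraries where they do the work, as an engineer would, in place of code of your own. Each camera call takes 0.05 s, during which the arm holds its last target. There are 200 camera calls.

## Task

Three telescoping display stands are screwed to the shop counter, each left loose between its two holes. Take the one with the hooked crossbar (the packet hanger) by the wooden knob on top, pull its inner tube straight up until the sprung button pops out through the upper hole, and let go so that it stands locked there. Leave the other two stands (round wooden dish, blank card) at the height they are.

Things in the scene. Friction and masses are not known exactly. Their poses are not given: they have to be found in the camera images.
- hanger_knob (a point): On the axis of the hanger's upright round wooden knob (34 mm across, 52 tall), 24 mm below its top. z up. Starts 245 to 268 mm above the counter; 293 mm with the button in the upper hole. Below it, on the same sliding inner tube (24 mm), a steel crossbar 10 mm thick, 180 mm long, ends turned up; bar top 38 mm, end tips 13 mm below this point.
- hanger_button (a joint): Hanger's brass button (10 mm), far side from the robot: 0 = in, hidden by the outer tube; 0.010 m = popped 5 mm proud. Springs out by itself at a hole (14 mm tall, centres 75 and 135 mm above the counter); the tube is then locked, with 2 mm play, against any pull. Before, the tube slides only straight up or down with 3 to 13 N and stays where left.
- dish_knob (a point): Same point on the knob of the stand with a round wooden dish, 110 mm across, below the knob. Same foot, tubes, knob and two holes as the hanger (34 mm outer tube, rim 165 mm above the counter; 110 mm steel foot disc, screwed down). Its inner tube is loose too: a bystander, to stay at its height.
- card_knob (a point): Same point on the knob of the stand with a blank white card on an upright wooden board, 110 x 52 mm, below the knob. Same foot, tubes, knob and two holes as the hanger (34 mm outer tube, rim 165 mm above the counter; 110 mm steel foot disc, screwed down). Its inner tube is loose too: a bystander, to stay at its height.
Things that resemble listed ones, but are neither listed nor needed, are in the scene too. What is shaped like the part that bears hanger_knob but turquoise is not meant.

How it is judged (in metres and radians):
At the end, for the whole second after the job is handed in: The hanger's button has popped out (more than 6 mm of its 10 mm) through the upper hole, with the knob point 293 mm above the counter within 10 mm; the knobs of the dish stand and the card stand are within 12 mm of where they started (value of joint hanger_button above 0.006 m and height (world z) of hanger_knob between 0.283 and 0.303 m and distance of each of dish_knob, card_knob from where it was at the start of the episode below 0.012 m); the robot touches nothing.
It also fails if it takes over 29 s, if anything falls off the work surface, if the arm or the gripper's body presses on something with over 40 N, if the wrist force passes 120 N, or if a joint passes its speed limit or range.

## Working session

There is one attempt and no reset: what is moved stays moved. The work goes in short steps, Python scripts to look and compute and a tool call to move; the robot and the scene stay as the last step left them, time stands still between calls to the robot, and variables do not carry over. Pictures are saved under pics/ and viewed, at most 10 in all, crops included, and the job is handed in when it is done.

Besides the shell and the picture viewer there is one more tool, called as name([rows], argument=value, ...), one row to a line, values as JSON. drive_tool: Moves the arm, as the interface text tells. Its arguments: {"type":"object","properties":{"increments":{"type":"array","items":{"type":"array","items":{"type":"number"}}}},"required":["increments"]}

```bash
mkdir -p pics
cat > h.py <<'E'
import numpy as np,cv2
from bench import manip,snapshot,get_calibration
def cloud(n):
    c=get_calibration(n); im,d=snapshot(n)
    K=np.array(c["intrinsics"],float);T=np.linalg.inv(np.array(c["world_to_cam"]))
    v,u=np.mgrid[0:400,0:640]
    p=np.stack([u,v],-1).reshape(-1,1,2).astype(float)
    s=cv2.undistortPoints(p,K,np.array([c["k1"],0,0,0,0.])).reshape(400,640,2)
    P=np.stack([s[...,0]*d,-s[...,1]*d,-d],-1)@T[:3,:3].T+T[:3,3]
    P[d<=0]=np.nan
    return im,P
E
python3 - <<'E'
from h import *
for n in("scene","top"):
    im,P=cloud(n);cv2.imwrite(f"pics/{n}1.png",im[...,::-1]);np.savez(n+"1.npz",im=im,P=P)
print(manip.get_state())
E
```

```text
{'time': 0.1, 'qpos': array([6.83785298e+01, 1.48457298e+01, 1.19631437e+00, 7.64139192e+01,
       1.31239631e-03, 8.12585062e+01]), 'joint_velocities': array([ 0.0115078 ,  0.03256137,  0.08452567, -0.0088548 , -0.02047674,
       -0.07316028]), 'effort': array([ 5.50721117e-03, -5.56693089e+01,  3.45072162e+01,  1.16049265e-02,
       -8.50710103e-05,  2.05678572e-05]), 'tcp_pos': array([0.12250548, 0.53597457, 0.24975889]), 'tcp_rot': array([-1.79937601e+02, -1.09225215e-02,  1.67120017e+02]), 'force': array([-0.75117175,  0.13329268,  0.12077703]), 'ft_torque': array([ 0.05214025, -0.03791585,  0.00355052]), 'gripper_force': 0.0, 'width': 0.0851416280221062}
```

View pics/scene1.png

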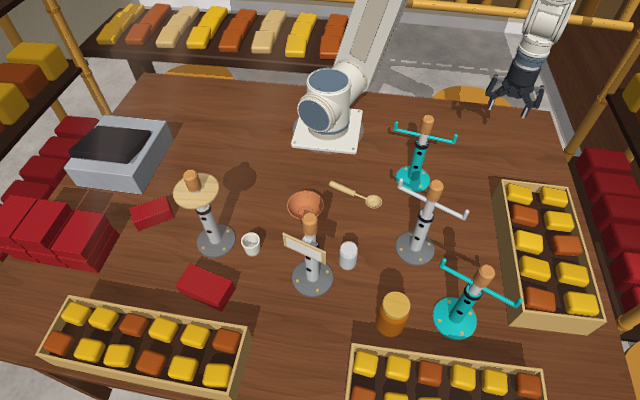

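View pics/top1.png

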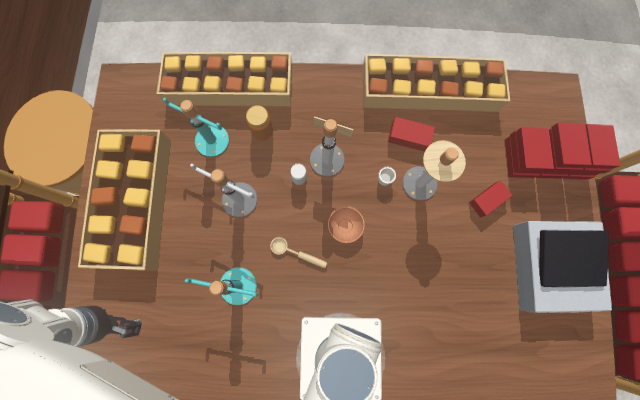

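The target is the grey-steel crossbar stand, with its knob at scene (435,187) and top (217,176). Turquoise hangers stand on either side of it, at scene (427,122) and (485,277). Next I'll measure the knob and its neighbours.

Run:
```python
from h import *
np.set_printoptions(precision=4,suppress=True)
for n,ks in(("scene",dict(h=(435,187),d=(190,177),c=(310,224),t1=(427,122),t2=(486,275))),("top",dict(h=(217,176),d=(452,155),c=(330,127),t1=(216,287),t2=(187,105)))):
    z=np.load(n+"1.npz");P=z["P"]; im=z["im"].astype(int)
    for k,(u,v) in ks.items():
        w=P[v-14:v+15,u-14:u+15].reshape(-1,3);c=im[v-14:v+15,u-14:u+15].reshape(-1,3)
        m=(w[:,2]>.15)&(c[:,0]-c[:,2]>40); q=w[m]
        if len(q)<8: print(n,k,"few");continue
        zt=np.percentile(q[:,2],98); t=q[q[:,2]>zt-.004]
        s=q[(q[:,2]<zt-.006)&(q[:,2]>zt-.05)]
        # circle fit r=17mm on side
        from scipy.optimize import least_squares
        f=least_squares(lambda a:np.hypot(*(s[:,:2]-a).T)-.017,t[:,:2].mean(0),loss='soft_l1',f_scale=.002).x if len(s)>5 else None
        print(n,k,"top z",zt,"top centre",np.median(t,0),(t.min(0)+t.max(0))[:2]/2,len(t),"side fit",f,len(s))
    # bar points of target: region, non-wood, z .19-.26
    w=P.reshape(-1,3);c=im.reshape(-1,3)
    cen=np.array([.0,.0])
    m=(w[:,2]>.16)&(w[:,2]<.30)&(np.abs(c.max(1)-c.min(1))<30)&(c.min(1)>120)
    u=np.tile(np.arange(640),400);v=np.repeat(np.arange(400),640)
    m&=((abs(u-432)<45)&(abs(v-200)<40)) if n=="scene" else ((abs(u-220)<40)&(abs(v-180)<25))
    q=w[m];print("bar",len(q));o=np.argsort(q[:,1]);print(q[o[::max(1,len(o)//12)]])
```

```text
scene h top z 0.2818093474178477 top centre [0.4681 0.3159 0.2799] [0.4674 0.3163] 96 side fit [0.4663 0.317 ] 180
scene d top z 0.29035204660715536 top centre [ 0.5326 -0.248   0.2887] [ 0.5314 -0.248 ] 101 side fit [ 0.5296 -0.2483] 186
scene c top z 0.27961698438421706 top centre [0.6036 0.047  0.2779] [0.6036 0.0465] 121 side fit [0.6016 0.0463] 177
scene t1 top z 0.25807799375773083 top centre [0.2038 0.3066 0.2562] [0.2043 0.3067] 61 side fit [0.2012 0.3069] 149
scene t2 top z 0.2573904277644511 top centre [0.6619 0.4199 0.2554] [0.6623 0.4202] 132 side fit [0.6593 0.4209] 191
bar 490
[[0.4309 0.2364 0.2393]
 [0.4297 0.247  0.2173]
 [0.446  0.2684 0.2096]
 [0.4566 0.2912 0.2191]
 [0.4742 0.3044 0.1632]
 [0.4753 0.3089 0.1657]
 [0.4773 0.3138 0.1903]
 [0.4776 0.3192 0.1877]
 [0.4761 0.3249 0.1951]
 [0.4802 0.3387 0.2191]
 [0.4913 0.3597 0.2182]
 [0.4949 0.3836 0.216 ]
 [0.5042 0.3951 0.223 ]]
top h top z 0.28353145539234 top centre [0.4663 0.3165 0.2814] [0.4676 0.3165] 102 side fit [0.4669 0.3174] 77
top d top z 0.29205149924807855 top centre [ 0.5304 -0.2469  0.2905] [ 0.5295 -0.2481] 108 side fit [ 0.5314 -0.249 ] 107
top c top z 0.28094956251336367 top centre [0.6016 0.0475 0.2793] [0.6009 0.0463] 101 side fit [0.6027 0.0467] 86
top t1 top z 0.25942422372444557 top centre [0.2022 0.3086 0.2568] [0.2024 0.3079] 93 side fit [0.2025 0.3082] 76
top t2 top z 0.25908883552610984 top centre [0.6597 0.4212 0.257 ] [0.6607 0.4208] 79 side fit [0.6616 0.4207] 114
bar 226
[[0.4316 0.2368 0.2259]
 [0.4282 0.2442 0.2402]
 [0.4382 0.2588 0.2176]
 [0.4382 0.2692 0.2167]
 [0.4471 0.2815 0.2222]
 [0.4588 0.2937 0.2163]
 [0.4557 0.3035 0.2178]
 [0.477  0.3113 0.1658]
 [0.4605 0.3325 0.1636]
 [0.4926 0.3615 0.2153]
 [0.4968 0.3713 0.2187]
 [0.5024 0.3827 0.2175]
 [0.4991 0.3919 0.2452]]
```

drive_tool([
  [0,0,50,0,0,0,1],
  [20,-15,100,0,0,10,1],
  [70,-45,105,0,0,20,1],
  [120,-77,105,0,0,30,1],
  [170,-108,105,0,0,40,1],
  [220,-140,105,0,0,50,1],
  [270,-172,105,0,0,60,1],
  [320,-203,105,0,0,70,1],
  [344,-219,105,0,0,78,1],
  [344,-219,105,0,0,78,1],
])

```text
time: 1.35
tcp_pos: [0.4688, 0.3154, 0.354]
tcp_rot: [179.9, -0.1, -115.0]
force: [-0.5, 0.2, -0.8]
width: 0.0853
gripper_force: 0.0
```

Run:
```python
from h import *
s=manip.get_state();print(s["time"],s["tcp_pos"],s["tcp_rot"],s["qpos"],s["force"])
im,P=cloud("wrist");cv2.imwrite("pics/w1.png",im[...,::-1])
R=P.reshape(-1,3);c=im.reshape(-1,3).astype(int)
m=(np.hypot(R[:,0]-.467,R[:,1]-.317)<.035)&(R[:,2]>.225)&(c[:,0]-c[:,2]>40)
q=R[m];print(len(q));
if len(q)>20:
  zt=np.percentile(q[:,2],95);t=q[q[:,2]>zt-.004];print(zt,t.min(0),t.max(0),np.median(t,0))
```

```text
1.35 [0.4688429  0.31535065 0.35396922] [ 1.79941533e+02 -9.79853130e-02 -1.14977300e+02] [ 2.54254197e+01  1.61325608e+01  1.79892428e+01  9.19694503e+01
 -1.74028399e-02 -3.95972135e+01] [-0.53547883  0.15738787 -0.75357636]
2463
0.2823712725751991 [0.43614681 0.28979021 0.278382  ] [0.48317567 0.3323491  0.41909919] [0.46492902 0.31570297 0.28092236]
```

View pics/w1.png

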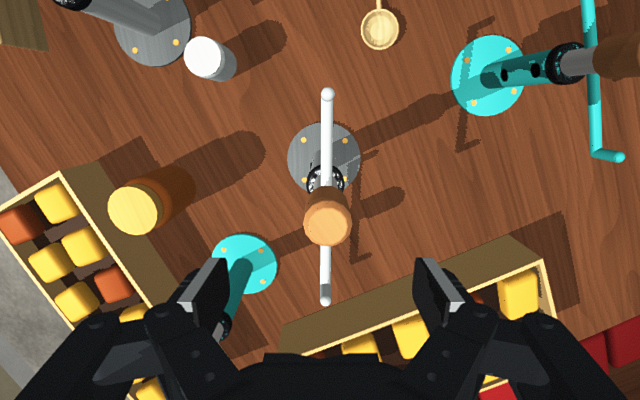

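The wrist view shows the grey hanger's knob at (327,222), centred between the fingers, with the crossbar running across the closing line. I'll descend and grip.

drive_tool([
  [0,0,0,0,0,0,1],
  [0,0,-25,0,0,0,1],
  [0,0,-50,0,0,0,1],
  [0,0,-75,0,0,0,1],
  [0,0,-95,0,0,0,1],
  [0,0,-95,0,0,0,1],
  [0,0,-95,0,0,0,-1],
  [0,0,-95,0,0,0,-1],
  [0,0,-95,0,0,0,-1],
  [0,0,-95,0,0,0,-1],
])

```text
time: 2.65
tcp_pos: [0.4652, 0.3181, 0.2608]
tcp_rot: [179.8, 0.1, -114.8]
force: [-9.5, 5.6, 3.9]
width: 0.0324
gripper_force: 59.4
```

drive_tool([
  [-1,1,0,0,0,0,-1],
  [-1.5,1,3,0,0,0,-1],
  [-1.5,1,6,0,0,0,-1],
  [-1.5,1,10,0,0,0,-1],
  [-1.5,1,14,0,0,0,-1],
  [-1.5,1,18,0,0,0,-1],
  [-1.5,1,22,0,0,0,-1],
  [-1.5,1,26,0,0,0,-1],
  [-1.5,1,30,0,0,0,-1],
  [-1.5,1,30,0,0,0,-1],
])

```text
time: 3.9
tcp_pos: [0.465, 0.3181, 0.2911]
tcp_rot: [-180.0, 0.0, -114.9]
force: [-2.5, -0.0, -4.6]
width: 0.0324
gripper_force: 61.2
```

Run:
```python
from h import *
for n,(u,v) in (("scene",(436,180)),("top",(214,174))):
    im,P=cloud(n)
    cv2.imwrite(f"pics/{n}2.png",cv2.resize(im[v-60:v+90,u-80:u+80,::-1],None,fx=4,fy=4))
    w=P.reshape(-1,3);c=im.reshape(-1,3).astype(int)
    m=(np.abs(w[:,0]-.467)<.12)&(np.abs(w[:,1]-.317)<.1)&(w[:,2]>.2)&(w[:,2]<.29)&(np.abs(c.max(1)-c.min(1))<30)&(c.min(1)>120)
    print(n,m.sum(),np.percentile(w[m][:,2],[25,50,75]))
```

```text
scene 467 [0.2421709  0.245918   0.24849979]
top 89 [0.24645539 0.24812397 0.24993366]
```

View pics/scene2.png

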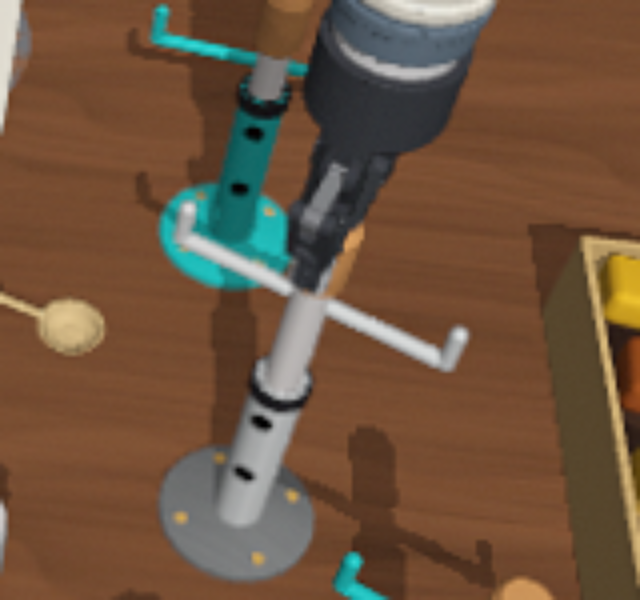

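The crossbar has risen with the gripper. Both holes at crop (261,422) and (244,474) are still dark. I'll creep up to the lock.

drive_tool([
  [0,0,1,0,0,0,-1],
  [0,0,2,0,0,0,-1],
  [0,0,3,0,0,0,-1],
  [0,0,4,0,0,0,-1],
  [0,0,5,0,0,0,-1],
  [0,0,5.5,0,0,0,-1],
  [0,0,6,0,0,0,-1],
  [0,0,6.5,0,0,0,-1],
  [0,0,7,0,0,0,-1],
  [0,0,7,0,0,0,-1],
])

```text
time: 5.25
tcp_pos: [0.4651, 0.3181, 0.2974]
tcp_rot: [-180.0, 0.0, -114.9]
force: [-2.8, 1.1, -7.0]
width: 0.0327
gripper_force: 61.2
```

Run:
```python
from h import *
print(manip.get_state()["force"])
im,P=cloud("scene");cv2.imwrite("pics/scene3.png",cv2.resize(im[200:270,390:450,::-1],None,fx=8,fy=8,interpolation=2))
```

```text
[-2.80196467  1.07962672 -6.98693483]
```

View pics/scene3.png

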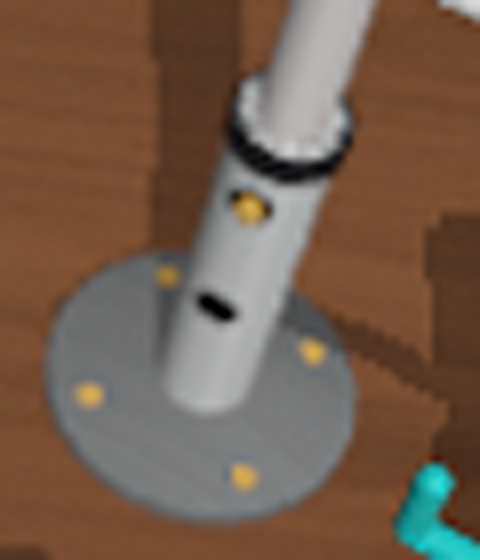

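The brass button now shows in the upper hole at crop (250,207). I'll tug slightly to confirm it's locked.

drive_tool([
  [0,0,0.5,0,0,0,-1],
  [0,0,1,0,0,0,-1],
  [0,0,1.5,0,0,0,-1],
  [0,0,2,0,0,0,-1],
  [0,0,2.5,0,0,0,-1],
  [0,0,3,0,0,0,-1],
  [0,0,3,0,0,0,-1],
  [0,0,3,0,0,0,-1],
  [0,0,3,0,0,0,-1],
  [0,0,3,0,0,0,-1],
])

```text
time: 6.55
tcp_pos: [0.4651, 0.3181, 0.2996]
tcp_rot: [180.0, -0.0, -114.9]
force: [-1.6, 1.7, -23.9]
width: 0.0322
gripper_force: 61.5
```

The pull force reached 24 N, above the 13 N sliding limit, so it's locked. I'll relax, release and retreat.

drive_tool([
  [0,0,-2,0,0,0,-1],
  [0,0,-2,0,0,0,-1],
  [0,0,-2,0,0,0,1],
  [0,0,-2,0,0,0,1],
  [0,0,-2,0,0,0,1],
  [0,0,-2,0,0,0,1],
  [0,0,20,0,0,0,1],
  [0,0,45,0,0,0,1],
  [0,0,75,0,0,0,1],
  [0,0,90,0,0,0,1],
])

```text
time: 7.8
tcp_pos: [0.4653, 0.3182, 0.392]
tcp_rot: [-179.9, 0.1, -114.9]
force: [-0.4, 0.6, -0.4]
width: 0.0855
gripper_force: 0.0
```

Run:
```python
from h import *
s=manip.get_state();print(s["time"],s["tcp_pos"],s["force"],s["width"],s["joint_velocities"])
im,P=cloud("scene");cv2.imwrite("pics/scene4.png",im[...,::-1])
for k,(u,v) in dict(h=(438,175),d=(190,177),c=(310,224)).items():
    w=P[v-18:v+19,u-18:u+19].reshape(-1,3);c=im[v-18:v+19,u-18:u+19].reshape(-1,3).astype(int)
    q=w[(w[:,2]>.2)&(w[:,2]<.34)&(c[:,0]-c[:,2]>40)];zt=np.percentile(q[:,2],98);print(k,zt,np.median(q[q[:,2]>zt-.004],0))
```

```text
7.8 [0.46532367 0.31822704 0.39198385] [-0.35173295  0.5553158  -0.38384938] 0.08551951359079263 [-1.37945669e-02  2.70488066e+00  1.93312835e+01  1.75445811e+01
 -2.59012182e-02 -1.05919481e-01]
h 0.3197566191890041 [0.46757323 0.31649798 0.31777425]
d 0.29030152210449667 [ 0.53251199 -0.24617569  0.28882498]
c 0.27972245093090164 [0.60390057 0.04632259 0.27790935]
```

View pics/scene4.png

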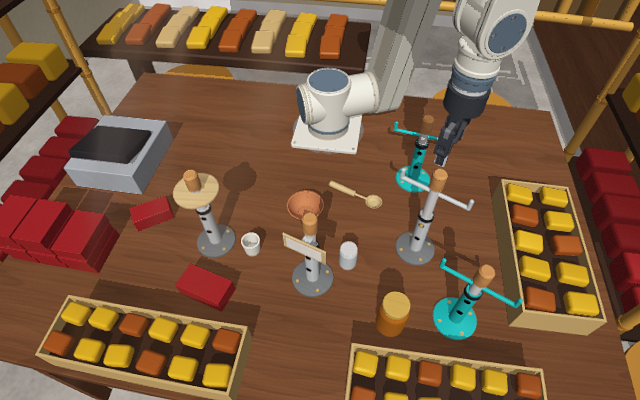

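The hanger's knob top is at 0.319 m, which puts the knob point at about 0.295 m. The gripper is clear above it at (440,160), and the dish and card stands haven't moved.

```bash
python3 -c "
from bench import manip
print(manip.finish_job())"
```

```text
the job is handed in; nothing more can be done
None
```

The hanger stand is locked with its button out in the upper hole (it held a 24 N pull) and its knob point at about 295 mm; the dish and card stands measure unchanged, the arm is clear, and the job was handed in at about 8 s with no verdict returned.

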